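# Lay a tall lab carton down in its storage cradle and seat it on the end stop

### The arm

A 6-joint arm with a two-finger parallel gripper is mounted at the origin on the work surface. World frame = base frame: x ahead of the robot, y to its left, z up, the work surface at z = 0. Lengths are in mm, angles in rad, forces in N, time in s.
With the tool pointing down it reaches from about 350 to 775 mm from the base axis. Payload 7.3 kg.
Tool frame: the origin (TCP) lies at the very end of the fingers, on their centre line; the grasp point (between the pads) lies 19 mm behind it; x points along the fingers, z is the direction in which the jaws open and shut, and the axes are right-handed (so a half turn about x gives the same grasp; the last joint's range is limited). The gripper opens to 92 mm and grips with 3 to 60 N. Pads are 19 mm wide; open, the fingers measure 130 mm over their backs; the gripper's body (75 mm by 190 mm) begins 47 mm behind the grasp point.
Start: joints at [1.036, 0.342, 1.524, -0, 1.275, -0.146], TCP at [199.005, 485.845, 195.241] pointing down, gripper open.
Joint ranges: [-2.53, 2.53], [-0.77, 2.02], [0.04, 2.7], [-1, 4.14], [0.28, 2.66], [-3.11, 3.11]. Speed limits (rad/s): [2.57, 2.57, 3.14, 3.14, 3.14, 3.14].

### API

Orientations are given as [roll, pitch, yaw] about the fixed x, y, z axes, in that order (R = Rz(yaw) Ry(pitch) Rx(roll)).
In Python, from plant import * gives the robot as it stands.
- The arm moves only by the tool carry_out, never from a script. Its argument "rows" is a list of rows, each a list of 4 numbers: the shift along the world's x, y, z in mm, then the turn about the world's z in degrees. In form: [[x, y, z, twist], ...]. A call has 1 to 20 rows; each row is the pose to reach, as a shift and turn from the pose measured when the call began; what a row does not reach only later rows make up. A row lasts 1/12 s, in which the tool goes at most 41.7 mm and 7.16 degrees, less where a joint would pass 70% of its speed; a pose out of reach is approached as far as the arm can. A call with a gripper value outside its range is refused whole. "hand" is the finger opening in mm, from 0 to 91.8, set as the call begins (left out, the last holds). The fingers move at their own pace and stop on an object; the grip force is fixed at half the most. Time passes only in rows, so rows that repeat a pose let the fingers close. It gives the time, the measured TCP pose, the force and the opening at its end, in the units of the state.
- get_obs(): the state, without advancing time (a new reading comes with each control period).
- capture(name): name is "scene" or "top"; returns the picture (384x512x3 uint8, red, green, blue); there is no depth.
- camera_info(name): a dict with "camera_matrix" (3x3 intrinsics, pixels), "pose" (4x4, takes a point from camera to world coordinates). Camera axes: x right, y down, z forward; pixel columns grow to the right and rows downward; lengths in mm; the calibration is good to about 2 mm. A picture is of the moment at which its call begins. camera_info takes no time and is no camera call.
- close_job(): hands the job in, once; it reports no verdict.
The state is a dict: "time": time; "joint_positions": joint angles; "dq": joint speeds; "tau": joint torques, N m; "tool_pos": TCP position; "tcp_rot": TCP orientation; "contact_force": force on the tool from outside, world axes, zero at the start; "moment": the same for the moment, N m; "grip_width": finger opening in mm.
Only numpy, scipy, OpenCV 4.12 (cv2) and the standard library are available. Lean on these libraries where they do the work, as an engineer would, in place of code of your own. Each camera call takes 0.05 s, during which the arm holds its last target. There are 200 camera calls.

### The job

The tall carton standing in the open storage cradle is easily knocked over, so push it near its top so that it topples onto its side in the cradle, top end towards the blue end stop, then slide it along the cradle until its top end meets the stop's rubber buffer. Seat it there by holding it pressed for about a second with some 10 N more than it takes to slide it (the hand never pushing with more than 25 N), then let go and leave it lying there. Leave the glassware beyond the cradle where it is.

Things in the scene. Friction and masses are not known exactly. Their poses are not given: they have to be found in the camera images.
- carton: Loose tall cardboard carton, blue and green bands near its top, 100 (x) x 120 (y) x 280 (z) mm, 0.35 to 0.7 kg, weight evenly spread, too wide to grasp. Starts upright on the cradle's floor, its x within 2 degrees of the cradle's x. Origin: centre of its underside (bottom end); z: bottom to top end. Sliding it along the cradle takes an unknown 1 to 10 N.
- carton_top (a point): Centre of the carton's top end face, 280 mm from the carton's origin.
- cradle: Fixed shallow trough, 640 mm long (x), 152 mm wide: white floor 6 mm thick; on each long side a blue rail 8 mm thick, its top 30 mm above the bench; 136 mm between the rails, ends open. Origin: centre of its underside, on the bench; +x runs along the trough towards the end stop, z up. The carton stands in its -x half.
- stop: Fixed blue plate across the trough's +x end, 130 mm wide, 90 high; axes as the cradle's. Origin: on the trough floor at the middle of the face towards the carton. Before that face a black rubber buffer, 100 mm wide, 50 high, its middle 50 mm above the trough floor, on adjusting screws: its front is 10 to 40 mm ahead of the face, unmeasured: feel for it. It does not give at the forces allowed.
- beaker: Glass beaker, 70 mm across, 90 mm high, loose on the bench beyond the cradle; leave alone. Origin: centre of its underside.
- flask: Green glass conical flask, 80 mm across, 120 mm high, loose on the bench beyond the cradle; leave alone. Origin: centre of its underside.
- reagent: Amber reagent bottle with blue cap, 64 mm across, 140 mm high, loose on the bench beyond the cradle; leave alone. Origin: centre of its underside.

How it is judged:
By the outcome, as a careful person would: the job done as asked, in the order asked, and still so for the second after the job is handed in, with the robot touching nothing.
It also fails if it takes over 58 s, if anything falls off the work surface, if the arm or the gripper's body presses on something with over 40 N, if the wrist force passes 120 N, or if a joint passes its speed limit or range.

## Working session

There is one attempt and no reset: what is moved stays moved. The work goes in short steps, Python scripts to look and compute and a tool call to move; the robot and the scene stay as the last step left them, time stands still between calls to the robot, and variables do not carry over. Pictures are saved under pics/ and viewed, about 8 in all and at most 12, crops included, and the job is handed in when it is done.

Besides the shell and the picture viewer there is one more tool, called after "Emit:" by a JSON object that holds its "fn" and its "kwargs", one argument or row to a line. carry_out: Moves the arm, as the interface text tells. Its arguments: {"type":"object","properties":{"rows":{"type":"array"},"hand":{"type":"number"}},"required":["rows"]}

```bash
mkdir -p pics
python3 - <<'E'
from plant import *
import cv2
for n in("scene","top"):
    cv2.imwrite(f"pics/{n}0.png",capture(n)[:,:,::-1])
    i=camera_info(n);print(n,i["camera_matrix"],i["pose"])
print(get_obs())
E
```

```text
scene [[392.59137979   0.         264.19877329]
 [  0.         392.59137979 189.21222582]
 [  0.           0.           1.        ]] [[ 2.33669472e-02  6.63350638e-01 -7.47943792e-01  1.37022244e+03]
 [ 9.99715977e-01 -1.90106594e-02  1.43721728e-02  4.04680679e+01]
 [-4.68511472e-03 -7.48067193e-01 -6.63606453e-01  8.46237180e+02]
 [ 0.00000000e+00  0.00000000e+00  0.00000000e+00  1.00000000e+00]]
top [[449.88388361   0.         252.4649696 ]
 [  0.         449.88388361 192.7331086 ]
 [  0.           0.           1.        ]] [[ 1.85884976e-02 -9.95603423e-01  9.18057246e-02  5.50562558e+02]
 [-9.99748780e-01 -1.96586667e-02 -1.07663015e-02  4.01142851e+01]
 [ 1.25237448e-02 -9.15825319e-02 -9.95718733e-01  1.30310903e+03]
 [ 0.00000000e+00  0.00000000e+00  0.00000000e+00  1.00000000e+00]]
{'time': 0.1, 'joint_positions': array([ 1.03598117e+00,  3.42676542e-01,  1.52488893e+00,  4.31167013e-08,
        1.27538878e+00, -1.45978399e-01]), 'dq': array([ 0.00207536, -0.00148478, -0.00145354,  0.00128395,  0.00170352,
        0.00171872]), 'tau': array([ 1.38727242e-03, -4.32005560e+01, -2.44695568e+01,  7.18360953e-02,
        5.25016047e-02, -5.06097172e-05]), 'tool_pos': array([198.80345543, 485.48529013, 194.61365311]), 'tcp_rot': array([ 2.99558397,  1.56943473, -2.10564178]), 'contact_force': array([ 0.05452273,  0.38698381, -0.38734254]), 'moment': array([-0.00119697,  0.02735684, -0.01331687]), 'grip_width': 91.81495452664707}
```

View pics/scene0.png

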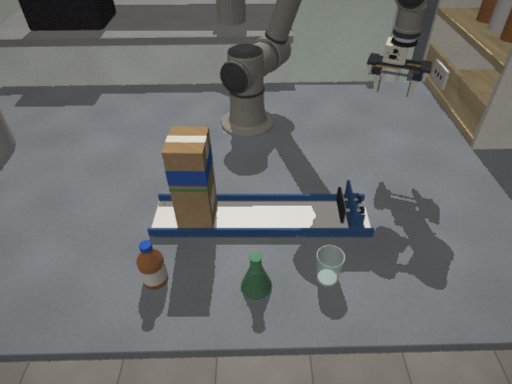

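View pics/top0.png

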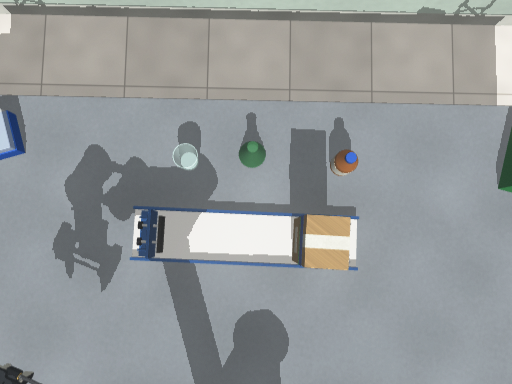

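The scene picture shows the carton standing at the robot's right (about 192,180), the stop on the left-hand (+y) end (about 350,205), and the glassware on the far side (x larger). In the top picture the cradle spans columns 132–357 and rows 207–270, with the carton top at 305–350 and the buffer front at about column 164.

```bash
cat > h.py <<'E'
from plant import *
import numpy as np, cv2
def back(n,u,v,z):
    i=camera_info(n);P=np.array(i["pose"]);K=np.array(i["camera_matrix"])
    d=P[:3,:3]@np.linalg.inv(K)@[u,v,1];return P[:3,3]+d*(z-P[2,3])/d[2]
def proj(n,p):
    i=camera_info(n);P=np.linalg.inv(np.array(i["pose"]));q=np.array(i["camera_matrix"])@(P[:3,:3]@p+P[:3,3]);return q[:2]/q[2]
def crop(n,src,u0,u1,v0,v1,s,out):
    cv2.imwrite(out,cv2.resize(src[v0:v1,u0:u1],None,fx=s,fy=s,interpolation=cv2.INTER_CUBIC))
E
python3 - <<'E'
from h import *
im=cv2.imread("pics/top0.png");crop("top",im,120,370,195,285,3,"pics/c1.png")
E
```

```text
(no output)
```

View pics/c1.png

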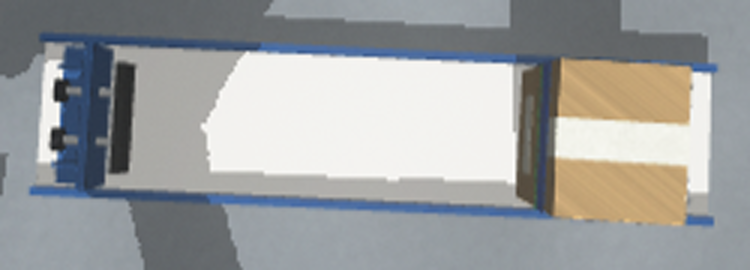

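Run:
```python
from h import *
np.set_printoptions(precision=1,suppress=True)
def b(u,v,z): return back("top",120+u/3-.33,195+v/3-.33,z)
C=[b(*p,30) for p in((41,34),(30,193),(716,66),(713,225))]
T=[b(*p,286) for p in((556,58),(692,67),(688,224),(550,214))]
B=[b(*p,31) for p in((135,63),(128,173))]
for n,L in(("cr",C),("top",T),("buf",B)):
    print(n,*L,"mean",np.mean(L,0))
print("len",np.linalg.norm(C[0]-C[2]),np.linalg.norm(C[1]-C[3]),"w",np.linalg.norm(C[0]-C[1]),np.linalg.norm(C[2]-C[3]))
print("yaw of +x",[np.degrees(np.arctan2(*(a-c)[[1,0]])) for a,c in((C[0],C[2]),(C[1],C[3]),(T[0],T[1]),(T[3],T[2]))])
print("sizes",[np.linalg.norm(T[i]-T[(i+1)%4]) for i in range(4)])
for p,z,n in(((151,283),0,"reag"),((256,287),0,"flask"),((328,278),0,"beak")): print(n,back("scene",*p,z))
```

```text
cr [623.7 362.1  30. ] [475.2 366.   30. ] [ 605.7 -275.2   30. ] [ 457.  -271.9   30. ] mean [540.4  45.3  30. ]
top [598.3 -90.7 286. ] [ 593.5 -193.6  286. ] [ 476.2 -190.5  286. ] [481.8 -87.1 286. ] mean [ 537.5 -140.5  286. ]
buf [598.  272.7  31. ] [495.4 275.5  31. ] mean [546.7 274.1  31. ]
len 637.588852481009 638.2016314005959 w 148.4882344587694 148.74976016718324
yaw of +x [np.float64(88.38584170356586), np.float64(88.36259204751354), np.float64(87.3144978484796), np.float64(86.91748588634574)]
sizes [np.float64(103.00917725536183), np.float64(117.34230533085343), np.float64(103.45524056543522), np.float64(116.61753830604323)]
reag [ 770.3 -239.7    0. ]
flask [789.5  29.3   0. ]
beak [767.1 215.6   0. ]
```

Run:
```python
from h import *
from scipy.spatial.transform import Rotation as R
im=cv2.imread("pics/top0.png").astype(float);d=im[:,:,2]-im[:,:,1+0*0]*0-im[:,:,0]
def cross(a,s,rev):
    r=range(len(a)-1)
    for i in (reversed(r) if rev else r):
        if (a[i]-s)*(a[i+1]-s)<0: return i+(s-a[i])/(a[i+1]-a[i])
S=35
up=[];lo=[]
for u in range(311,347):
    up.append(back("top",u,208+cross(d[208:228,u],S,False),286)); lo.append(back("top",u,255+cross(d[255:279,u],S,True),286))
rt=[]
for v in list(range(218,233))+list(range(252,265)):
    rt.append(back("top",340+cross(d[v,340:356],S,True),v,286))
for n,L in(("up",up),("lo",lo)):
    L=np.array(L);p=np.polyfit(L[:,1],L[:,0],1);r=L[:,0]-np.polyval(p,L[:,1]);print(n,"yaw",90-np.degrees(np.arctan(p[0])),"x at y=-140",np.polyval(p,-140),r.std())
L=np.array(rt);p=np.polyfit(L[:,0],L[:,1],1);r=L[:,1]-np.polyval(p,L[:,0]);print("rt",90+np.degrees(np.arctan(p[0])),np.polyval(p,537),r.std())
print(R.from_euler("xyz",get_obs()["tcp_rot"]).as_matrix().round(2))
```

```text
up yaw 87.24678364020471 x at y=-140 596.3061519322775 0.33420243934893584
lo yaw 87.16720241084575 x at y=-140 477.35414947397703 0.3175535806099517
rt 87.71151227234625 -190.835621530089 0.1662458398251149
[[-0.   -0.93  0.38]
 [-0.    0.38  0.93]
 [-1.    0.   -0.  ]]
```

Emit:
{"fn": "carry_out", "kwargs": {
  "rows": [
    [150,-375,67,-60],
    [150,-375,67,-69],
    [150,-375,67,-69],
    [150,-375,67,-69],
    [150,-375,67,-69],
    [150,-375,67,-69],
    [150,-375,67,-69],
    [150,-375,67,-69],
    [150,-375,67,-69],
    [150,-375,67,-69],
    [150,-375,67,-69],
    [150,-740,67,-69],
    [150,-740,67,-69],
    [150,-740,67,-69],
    [150,-740,67,-69],
    [150,-740,67,-69],
    [150,-740,67,-69],
    [150,-740,67,-69],
    [150,-740,67,-69],
    [150,-740,67,-69]
  ],
  "hand": 70
}}

```text
time: 1.77
tool_pos: [348.3, -257.0, 261.2]
tcp_rot: [2.999, 1.569, 2.976]
contact_force: [0.8, 0.6, 0.5]
grip_width: 69.8
```

Emit:
{"fn": "carry_out", "kwargs": {
  "rows": [
    [187,0,3,0],
    [187,0,3,0],
    [187,0,3,0],
    [187,0,3,0],
    [187,0,3,0],
    [187,15,3,0],
    [187,30,3,0],
    [187,38,3,0],
    [187,42,3,0],
    [187,42,3,0],
    [187,42,3,0]
  ]
}}

```text
time: 2.68
tool_pos: [534.8, -215.0, 265.0]
tcp_rot: [-2.469, 1.57, -2.492]
contact_force: [0.1, -0.8, -0.5]
grip_width: 70.0
```

Run:
```python
from h import *
o=get_obs();print(o["tool_pos"],o["contact_force"],o["time"])
im=capture("scene")[:,:,::-1];crop("scene",im,110,380,80,260,2.9,"pics/s1.png")
```

```text
[ 534.82064016 -214.99689847  265.00981287] [ 0.07042135 -0.82511838 -0.45401895] 2.6833
```

View pics/s1.png

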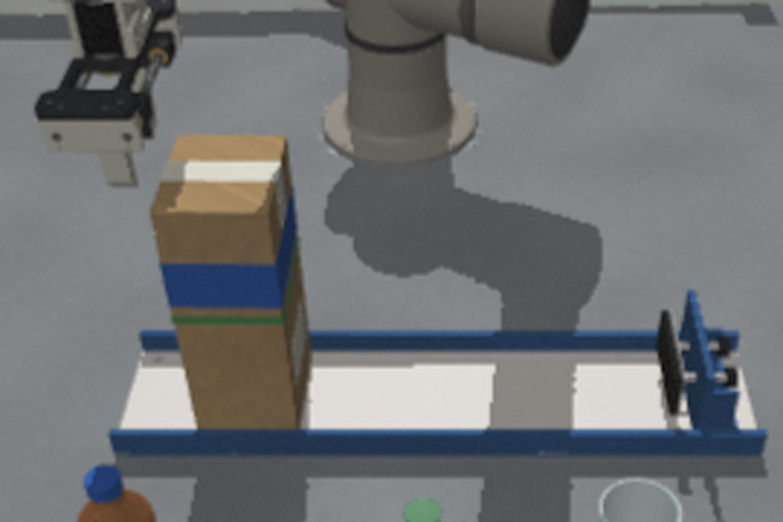

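The finger is left of the carton top (crop about 120,180 against the carton's edge at 155), level with its top band and clear of it.

Emit:
{"fn": "carry_out", "kwargs": {
  "rows": [
    [0,5,0,0],
    [0,9,0,0],
    [0,12,0,0],
    [0,15,0,0],
    [0,18,0,0],
    [1,22,0,0],
    [1,26,0,0],
    [1,30,0,0],
    [1,35,0,0],
    [1,40,0,0],
    [1,45,0,0],
    [1,50,0,0],
    [1,50,0,0]
  ]
}}

```text
time: 3.82
tool_pos: [535.9, -164.3, 265.0]
tcp_rot: [-2.834, 1.57, -2.856]
contact_force: [-0.8, -0.7, 0.2]
grip_width: 69.7
```

Run:
```python
from h import *
o=get_obs();print(o["tool_pos"],o["contact_force"],o["time"])
im=capture("scene")[:,:,::-1];crop("scene",im,110,380,80,260,2,"pics/s2.png")
```

```text
[ 535.93028678 -164.27110975  264.99818608] [-0.76786177 -0.68755031  0.18178134] 3.8167
```

View pics/s2.png

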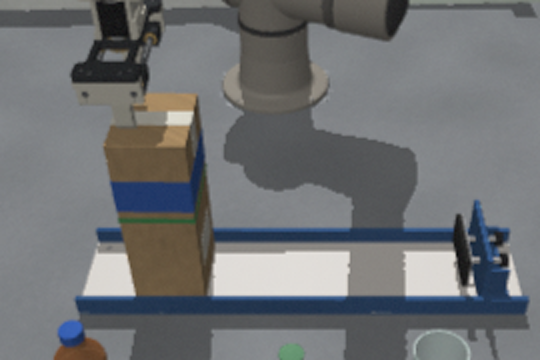

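Run:
```python
from h import *
np.set_printoptions(precision=1,suppress=True)
c=lambda p:(proj("scene",np.array(p,float))-[110,80])*2
for n,p in dict(tcp=(536,-164,265),fing=(581,-164,265),top1=(594,-193,286),top2=(477,-190,286),top3=(598,-90,286),top4=(481,-88,286),bot=(594,-193,6),bot3=(598,-90,6)).items(): print(n,c(p))
im=cv2.imread("pics/s2.png");cv2.imwrite("pics/s2b.png",cv2.resize(im[60:220,50:250],None,fx=4,fy=4,interpolation=cv2.INTER_CUBIC))
```

```text
tcp [135.9 129. ]
fing [130.8 150. ]
top1 [102.4 142.8]
top2 [120.   90.4]
top3 [187.5 143.3]
top4 [197.2  90.7]
bot [137.1 300.1]
bot3 [208.3 300.7]
```

View pics/s2b.png

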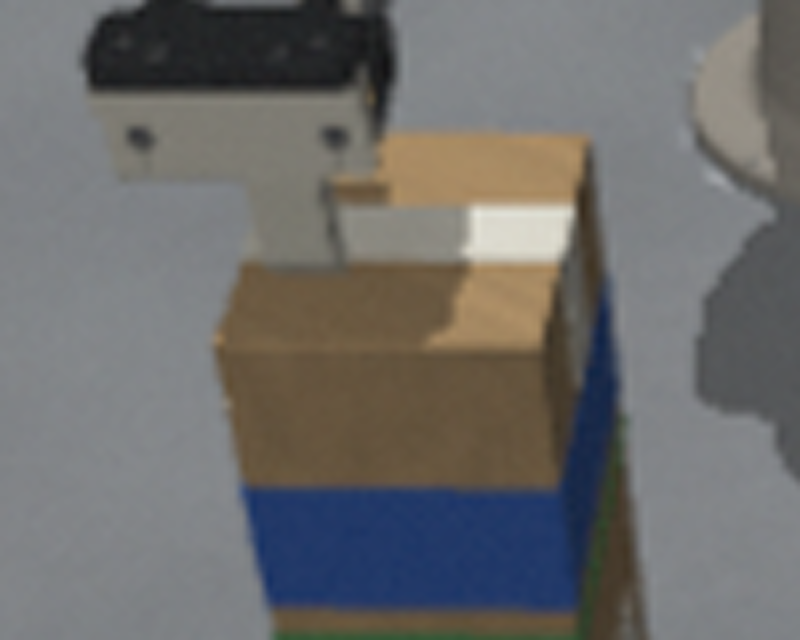

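The fingertip appears above the carton's top face (4x crop, tip at about 300,268) and the carton hasn't moved, so the tip must be higher than the reported TCP suggests. I'll triangulate it with the top camera.

Run:
```python
from h import *
np.set_printoptions(precision=1,suppress=True)
im=capture("top")[:,:,::-1];crop("top",im,270,400,170,290,5,"pics/t2.png")
for s,(u,v) in (("s2",(110+125/2,80+127/2)),("s1",(110+122/2.9,80+185/2.9))):
  for z in (265,285,305): print(s,z,back("scene",u,v,z))
o=get_obs();print(o["tool_pos"],o["joint_positions"])
c=lambda p:(proj("top",np.array(p,float))-[270,170])*5
for p in((536,-164,265),(581,-164,265),(491,-164,265),(536,-164,305)):print(p,c(p))
```

```text
s2 265 [ 531.2 -178.6  265. ]
s2 285 [ 560.  -171.1  285. ]
s2 305 [ 588.9 -163.6  305. ]
s1 265 [ 530.9 -231.1  265. ]
s1 285 [ 559.8 -221.7  285. ]
s1 305 [ 588.7 -212.4  305. ]
[ 535.9 -165.2  265. ] [-0.4  0.4  1.3 -0.   1.5 -0.4]
(536, -164, 265) [327.2 360.6]
(581, -164, 265) [327.3 262.6]
(491, -164, 265) [327.  459.4]
(536, -164, 305) [344.9 362.2]
```

View pics/t2.png

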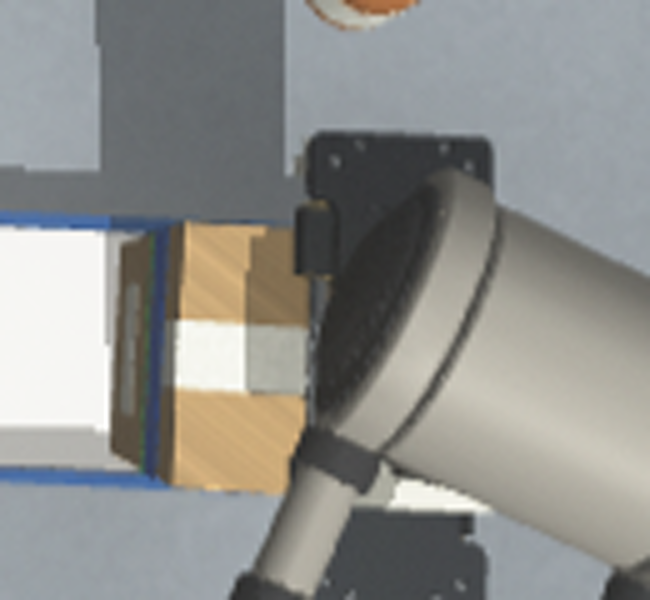

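Run:
```python
from h import *
np.set_printoptions(precision=1,suppress=True)
t=np.array([198.8,485.5,194.6]);a=np.radians(67.7);j=np.array([np.cos(a),np.sin(a),0])
for dz in(0,20,40):
  print(dz,[proj("scene",t+[0,0,dz]+s*55*j) for s in(-1,1)])
```

```text
0 [array([373.2,  97.4]), array([406.7, 103.1])]
20 [array([374.3,  92. ]), array([408.2,  97.6])]
40 [array([375.4,  86.5]), array([409.6,  92.1])]
```

Emit:
{"fn": "carry_out", "kwargs": {
  "rows": [
    [-1,-20,0,0],
    [-1,-45,0,0],
    [-1,-60,0,0],
    [-1,-70,0,0],
    [-1,-70,-20,0],
    [-1,-70,-38,0],
    [-1,-70,-38,0],
    [-1,-70,-38,0]
  ]
}}

```text
time: 4.58
tool_pos: [534.5, -234.9, 226.4]
tcp_rot: [2.927, 1.568, 2.904]
contact_force: [0.3, 0.5, 0.5]
grip_width: 69.6
```

The offset was there at the start too: the real tips sit about 35–40 mm above the reported TCP. I've lowered the hand to allow for that, and will now push gently and check the force.

Emit:
{"fn": "carry_out", "kwargs": {
  "rows": [
    [0,10,0,0],
    [0,18,0,0],
    [0,24,0,0],
    [0,28,0,0],
    [0,32,0,0],
    [0,36,0,0],
    [0,40,0,0],
    [0,44,0,0],
    [0,48,0,0],
    [0,50,0,0],
    [0,50,0,0]
  ]
}}

```text
time: 5.5
tool_pos: [534.5, -184.4, 226.4]
tcp_rot: [2.861, 1.568, 2.839]
contact_force: [0.1, -0.9, 0.2]
grip_width: 69.9
```

Run:
```python
from h import *
o=get_obs();print(o["tool_pos"],o["contact_force"],o["moment"],o["time"])
im=capture("scene")[:,:,::-1];crop("scene",im,130,280,80,250,3,"pics/s3.png")
```

```text
[ 534.48882076 -184.41211705  226.38543031] [ 0.13642139 -0.94970921  0.15198646] [-0.22227385  0.07899232 -0.06003681] 5.5
```

View pics/s3.png

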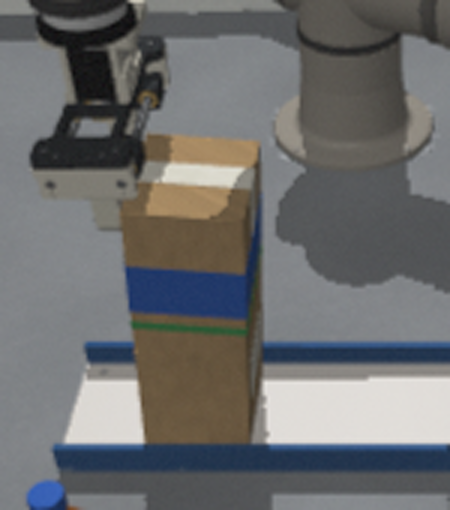

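The carton is tilting: its top-left corner has moved right about 9 px while the base has stayed (crop 145,442). The corner rises as it tips, so I'll lift the hand slightly while pushing on.

Emit:
{"fn": "carry_out", "kwargs": {
  "rows": [
    [0,0,5,0],
    [0,0,10,0],
    [0,4,14,0],
    [0,9,17,0],
    [0,14,18,0],
    [0,19,18,0],
    [0,24,18,0],
    [1,29,18,0],
    [1,34,18,0],
    [1,39,18,0],
    [1,44,18,0],
    [1,49,18,0],
    [1,54,18,0],
    [1,58,18,0]
  ]
}}

```text
time: 6.72
tool_pos: [535.4, -126.0, 244.3]
tcp_rot: [2.861, 1.568, 2.839]
contact_force: [-0.2, 0.0, 0.9]
grip_width: 69.8
```

Emit:
{"fn": "carry_out", "kwargs": {
  "rows": [
    [0,4,0,0],
    [0,8,0,0],
    [0,12,0,0],
    [0,16,0,0],
    [1,20,0,0],
    [1,24,0,0],
    [1,28,0,0],
    [1,28,0,0],
    [1,28,0,0],
    [1,28,0,0],
    [1,28,0,0],
    [1,28,0,0],
    [1,28,0,0]
  ]
}}

```text
time: 7.8
tool_pos: [536.4, -98.2, 244.2]
tcp_rot: [2.854, 1.568, 2.832]
contact_force: [0.1, -0.2, 0.4]
grip_width: 69.5
```

Run:
```python
from h import *
o=get_obs();print(o["tool_pos"],o["contact_force"],o["moment"],o["time"])
a=capture("scene")[:,:,::-1];b=capture("top")[:,:,::-1]
cv2.imwrite("pics/raw4s.png",a);cv2.imwrite("pics/raw4t.png",b)
A=cv2.resize(a[80:260,130:390],None,fx=3,fy=3)[:,:780];B=cv2.resize(b[190:285,120:380],None,fx=3,fy=3)
h=np.vstack([A[:310],B]);cv2.imwrite("pics/st4.png",h);print(h.shape)
```

```text
[536.37897701 -98.18738767 244.21653309] [ 0.12030348 -0.24439834  0.38568139] [-0.06408727  0.0504983   0.02675129] 7.8
(595, 780, 3)
```

View pics/st4.png

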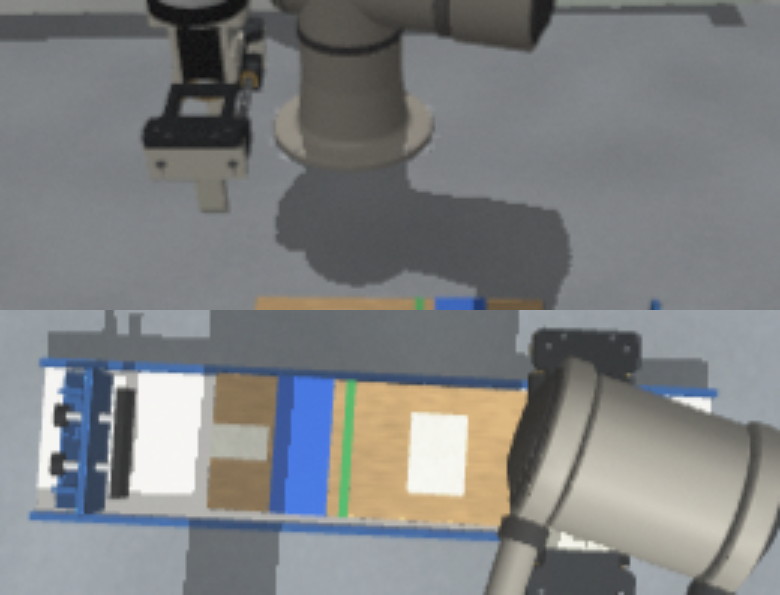

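The carton lies flat between the rails, bands towards the stop. In the lower (top-camera) half, its top end is at about column 208 and the buffer at 130.

Run:
```python
from h import *
np.set_printoptions(precision=1,suppress=True)
b=lambda u,v,z:back("top",120+u/3-.33,190+(v-310)/3-.33,z)
print("topend",b(214,372,106),b(207,511,106),"side +x",b(500,386,106),"-x",b(500,529,106))
im=cv2.imread("pics/raw4s.png").astype(int)
# scene: brown extents along several rows
d=im[:,:,2]-im[:,:,0]
for v in range(176,232,6):
    c=np.where((np.abs(d[v,130:360])>30))[0]+130
    print(v,c.min() if len(c) else None,c.max() if len(c) else None)
```

```text
topend [610.7 189.7 106. ] [488.6 192.  106. ] side +x [603.2 -64.1 106. ] -x [477.5 -65.6 106. ]
176 None None
182 215 350
188 214 351
194 158 359
200 160 354
206 211 359
212 212 359
218 213 359
224 213 359
230 148 359
```

Emit:
{"fn": "carry_out", "kwargs": {
  "rows": [
    [1,-25,0,0],
    [1,-52,0,0],
    [1,-52,-40,-0.3],
    [1,-52,-80,-0.3],
    [1,-52,-120,-0.3],
    [1,-52,-160,-0.3],
    [1,-52,-190,-0.3],
    [1,-52,-198,-0.3],
    [1,-52,-198,-0.3],
    [1,-52,-198,-0.3],
    [1,-40,-198,-0.3],
    [1,-30,-198,-0.3],
    [1,-22,-198,-0.3],
    [1,-17,-198,-0.3],
    [1,-17,-198,-0.3]
  ]
}}

```text
time: 9.15
tool_pos: [537.6, -113.6, 47.0]
tcp_rot: [2.774, 1.569, 2.748]
contact_force: [-0.6, -0.3, 0.0]
grip_width: 70.1
```

Run:
```python
from h import *
o=get_obs();print(o["tool_pos"],o["contact_force"],o["moment"],o["time"])
a=capture("scene")[:,:,::-1];crop("",a,120,370,130,270,3,"pics/s5.png")
```

```text
[ 537.64922308 -113.55488533   47.02668193] [-0.59718604 -0.28917552  0.00245739] [-0.0973113   0.07870088  0.04989958] 9.15
```

View pics/s5.png

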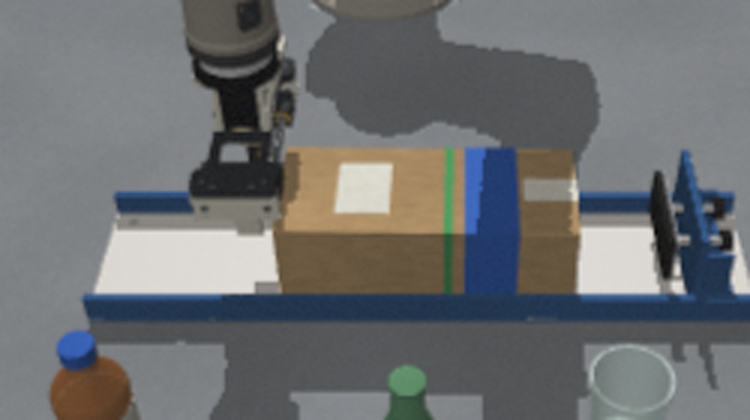

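The carton lies flat (crop columns 278–578), its top end 75 px short of the buffer. The finger tip is at about (250,232), just left of the carton's bottom end.

Run:
```python
from h import *
np.set_printoptions(precision=1,suppress=True)
for n,u,v in(("tip",250,233),("carriage low R",278,222),("carriage low L",195,216)):
  for z in(50,70,85,100,115): print(n,z,back("scene",120+u/3-.33,130+v/3-.33,z))
for n,u,v,z in(("cart top bot-end near",276,234,106),("far",287,149,106),("top end near",580,233,106)): print(n,back("scene",120+u/3-.33,130+v/3-.33,z))
```

```text
tip 50 [ 547.1 -122.    50. ]
tip 70 [ 567.8 -118.    70. ]
tip 85 [ 583.3 -114.9   85. ]
tip 100 [ 598.8 -111.8  100. ]
tip 115 [ 614.3 -108.8  115. ]
carriage low R 50 [532.4 -96.   50. ]
carriage low R 70 [553.4 -92.6  70. ]
carriage low R 85 [569.2 -90.   85. ]
carriage low R 100 [585.  -87.5 100. ]
carriage low R 115 [600.8 -84.9 115. ]
carriage low L 50 [ 521.5 -178.5   50. ]
carriage low L 70 [ 542.8 -173.    70. ]
carriage low L 85 [ 558.8 -168.9   85. ]
carriage low L 100 [ 574.8 -164.7  100. ]
carriage low L 115 [ 590.8 -160.6  115. ]
cart top bot-end near [606.9 -87.1 106. ]
far [488.3 -85.4 106. ]
top end near [613.4 186.4 106. ]
```

Emit:
{"fn": "carry_out", "kwargs": {
  "rows": [
    [0,0,3,0],
    [0,0,6,0],
    [0,3,6,0],
    [0,6,6,0],
    [0,9,6,0],
    [0,12,6,0],
    [0,14,6,0],
    [0,16,6,0],
    [0,18,6,0],
    [0,20,6,0],
    [0,22,6,0],
    [0,24,6,0],
    [0,26,6,0]
  ]
}}

```text
time: 10.28
tool_pos: [537.6, -88.1, 52.8]
tcp_rot: [2.92, 1.568, 2.894]
contact_force: [0.2, -1.0, -1.4]
grip_width: 69.7
```

Emit:
{"fn": "carry_out", "kwargs": {
  "rows": [
    [0,2,0,0],
    [0,4,0,0],
    [0,6,0,0],
    [0,8,0,0],
    [0,10,0,0],
    [0,12,0,0]
  ]
}}

```text
time: 10.78
tool_pos: [537.6, -75.9, 52.8]
tcp_rot: [2.919, 1.568, 2.893]
contact_force: [-0.5, -2.7, -1.8]
grip_width: 69.9
```

Run:
```python
from h import *
np.set_printoptions(precision=2,suppress=True)
o=get_obs();print(o["tool_pos"],o["contact_force"],o["moment"],o["time"])
a=capture("scene")[:,:,::-1];crop("",a,120,370,130,270,3,"pics/s6.png");cv2.imwrite("pics/raw6t.png",capture("top")[:,:,::-1])
```

```text
[537.56 -75.85  52.77] [-0.5  -2.69 -1.79] [-0.41  0.06 -0.03] 10.7833
```

View pics/s6.png

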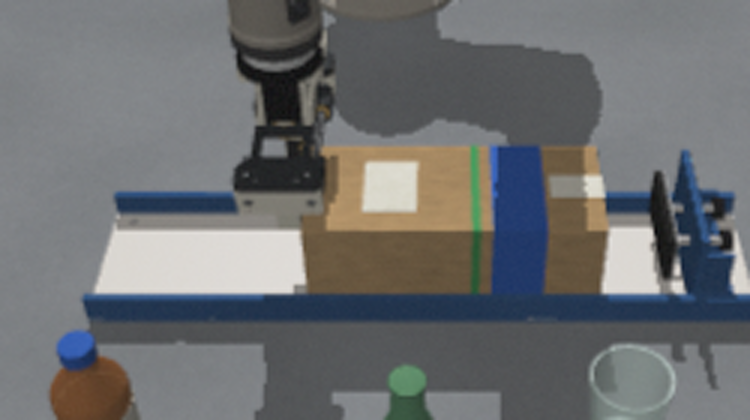

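The carton slides flat: its top end is now at column 604, with the buffer front at about 655. Force is about 2.7 N.

Emit:
{"fn": "carry_out", "kwargs": {
  "rows": [
    [0,3,0,0],
    [0,6,0,0],
    [0,9,0,0],
    [0,12,0,0],
    [0,15,0,0],
    [1,18,0,0],
    [1,21,0,0],
    [1,24,0,0],
    [1,27,0,0],
    [1,30,0,0],
    [1,33,0,0],
    [1,36,0,0],
    [1,39,0,0],
    [1,42,0,0],
    [1,44,0,0],
    [1,46,0,0],
    [1,47,0,0],
    [1,48,0,0]
  ]
}}

```text
time: 12.38
tool_pos: [538.6, -27.5, 52.8]
tcp_rot: [2.774, 1.568, 2.748]
contact_force: [-1.0, -3.4, 0.6]
grip_width: 70.0
```

Emit:
{"fn": "carry_out", "kwargs": {
  "rows": [
    [0,1,0,0],
    [0,2,0,0],
    [0,3,0,0],
    [0,4,0,0]
  ]
}}

```text
time: 12.72
tool_pos: [538.6, -23.4, 52.8]
tcp_rot: [2.777, 1.568, 2.75]
contact_force: [-0.5, -3.2, -0.3]
grip_width: 70.0
```

Emit:
{"fn": "carry_out", "kwargs": {
  "rows": [
    [0,1,0,0],
    [0,2,0,0],
    [0,3,0,0]
  ]
}}

```text
time: 12.97
tool_pos: [538.6, -20.4, 52.8]
tcp_rot: [2.777, 1.568, 2.751]
contact_force: [-0.1, -3.4, -0.6]
grip_width: 70.0
```

Emit:
{"fn": "carry_out", "kwargs": {
  "rows": [
    [0,0.5,0,0],
    [0,1,0,0],
    [0,1.5,0,0],
    [0,2,0,0]
  ]
}}

```text
time: 13.3
tool_pos: [538.6, -18.3, 52.8]
tcp_rot: [2.779, 1.568, 2.753]
contact_force: [0.1, -2.7, -0.3]
grip_width: 70.3
```

Run:
```python
from h import *
np.set_printoptions(precision=1,suppress=True)
a=capture("scene");print(get_obs()["tool_pos"],get_obs()["contact_force"])
# row through carton side: brown->floor edge, then buffer dark
for v in (196,204,210,215,220): print(v,[(u,*a[v,u]) for u in range(322,346,2)])
```

```text
[538.6 -18.2  52.8] [ 0.1 -3.6  0. ]
196 [(322, np.uint8(105), np.uint8(95), np.uint8(100)), (324, np.uint8(170), np.uint8(141), np.uint8(101)), (326, np.uint8(169), np.uint8(140), np.uint8(101)), (328, np.uint8(164), np.uint8(135), np.uint8(97)), (330, np.uint8(162), np.uint8(134), np.uint8(96)), (332, np.uint8(162), np.uint8(135), np.uint8(97)), (334, np.uint8(164), np.uint8(135), np.uint8(98)), (336, np.uint8(162), np.uint8(133), np.uint8(96)), (338, np.uint8(161), np.uint8(133), np.uint8(96)), (340, np.uint8(162), np.uint8(135), np.uint8(97)), (342, np.uint8(92), np.uint8(91), np.uint8(92)), (344, np.uint8(32), np.uint8(48), np.uint8(70))]
204 [(322, np.uint8(37), np.uint8(61), np.uint8(110)), (324, np.uint8(167), np.uint8(139), np.uint8(106)), (326, np.uint8(167), np.uint8(139), np.uint8(99)), (328, np.uint8(164), np.uint8(135), np.uint8(97)), (330, np.uint8(160), np.uint8(132), np.uint8(94)), (332, np.uint8(160), np.uint8(132), np.uint8(94)), (334, np.uint8(162), np.uint8(134), np.uint8(97)), (336, np.uint8(160), np.uint8(134), np.uint8(96)), (338, np.uint8(164), np.uint8(136),
[... 1258 characters left out ...]
), (342, np.uint8(81), np.uint8(68), np.uint8(52)), (344, np.uint8(60), np.uint8(59), np.uint8(59))]
220 [(322, np.uint8(71), np.uint8(69), np.uint8(80)), (324, np.uint8(101), np.uint8(84), np.uint8(62)), (326, np.uint8(97), np.uint8(80), np.uint8(58)), (328, np.uint8(95), np.uint8(79), np.uint8(58)), (330, np.uint8(96), np.uint8(81), np.uint8(60)), (332, np.uint8(99), np.uint8(82), np.uint8(61)), (334, np.uint8(100), np.uint8(84), np.uint8(61)), (336, np.uint8(101), np.uint8(84), np.uint8(63)), (338, np.uint8(97), np.uint8(82), np.uint8(59)), (340, np.uint8(100), np.uint8(83), np.uint8(60)), (342, np.uint8(27), np.uint8(27), np.uint8(26)), (344, np.uint8(143), np.uint8(139), np.uint8(135))]
```

Nearly there. I'll go on in small steps.

Emit:
{"fn": "carry_out", "kwargs": {
  "rows": [
    [0,0.5,0,0],
    [0,1,0,0],
    [0,1.5,0,0],
    [0,1.5,0,0]
  ]
}}

```text
time: 13.68
tool_pos: [538.5, -17.5, 52.8]
tcp_rot: [-3.061, 1.568, -3.087]
contact_force: [0.3, -7.3, 0.1]
grip_width: 70.2
```

Emit:
{"fn": "carry_out", "kwargs": {
  "rows": [
    [0,0.5,0,0],
    [0,1,0,0],
    [0,1,0,0]
  ]
}}

```text
time: 13.93
tool_pos: [538.5, -17.6, 52.9]
tcp_rot: [-2.531, 1.568, -2.557]
contact_force: [-0.8, -7.5, -1.0]
grip_width: 69.7
```

Emit:
{"fn": "carry_out", "kwargs": {
  "rows": [
    [0,1.3,0,0],
    [0,1.6,0,0],
    [0,1.8,0,0],
    [0,1.8,0,0]
  ]
}}

```text
time: 14.27
tool_pos: [538.5, -17.6, 53.0]
tcp_rot: [-2.104, 1.566, -2.13]
contact_force: [-1.4, -11.7, -0.5]
grip_width: 69.9
```

Emit:
{"fn": "carry_out", "kwargs": {
  "rows": [
    [0,2,0,0],
    [0,2.1,0,0],
    [0,2.1,0,0],
    [0,2.1,0,0]
  ]
}}

```text
time: 14.6
tool_pos: [538.5, -17.7, 53.1]
tcp_rot: [-1.901, 1.563, -1.927]
contact_force: [-1.3, -12.6, -0.2]
grip_width: 70.2
```

Emit:
{"fn": "carry_out", "kwargs": {
  "rows": [
    [0,2.1,0,0],
    [0,2.1,0,0],
    [0,2.1,0,0],
    [0,2.1,0,0],
    [0,2.1,0,0],
    [0,2.1,0,0]
  ]
}}

```text
time: 15.1
tool_pos: [538.4, -17.8, 53.2]
tcp_rot: [-1.814, 1.56, -1.84]
contact_force: [-1.8, -12.8, 0.0]
grip_width: 70.0
```

Emit:
{"fn": "carry_out", "kwargs": {
  "rows": [
    [0,2.1,0,0],
    [0,2.1,0,0],
    [0,2.1,0,0],
    [0,2.1,0,0],
    [0,2.1,0,0],
    [0,2.1,0,0]
  ]
}}

```text
time: 15.6
tool_pos: [538.4, -17.9, 53.3]
tcp_rot: [-1.764, 1.557, -1.791]
contact_force: [-1.2, -13.4, 0.4]
grip_width: 69.6
```

Emit:
{"fn": "carry_out", "kwargs": {
  "rows": [
    [0,2.1,0,0],
    [0,2.1,0,0],
    [0,2.1,0,0],
    [0,2.1,0,0],
    [0,2.1,0,0],
    [0,2.1,0,0]
  ]
}}

```text
time: 16.1
tool_pos: [538.3, -18.1, 53.4]
tcp_rot: [-1.736, 1.554, -1.762]
contact_force: [-2.2, -13.3, -0.4]
grip_width: 69.5
```

Emit:
{"fn": "carry_out", "kwargs": {
  "rows": [
    [0,1,0,0],
    [0,0,0,0],
    [0,-2,0,0],
    [0,-5,0,0],
    [0,-12,0,0],
    [0,-25,0,0],
    [0,-45,0,0],
    [0,-70,0,0],
    [0,-85,0,0],
    [0,-90,10,0],
    [0,-90,40,0],
    [0,-90,80,0],
    [0,-90,120,0],
    [0,-90,150,0],
    [0,-90,150,0],
    [0,-90,150,0]
  ]
}}

```text
time: 17.43
tool_pos: [539.2, -108.3, 206.0]
tcp_rot: [-1.458, 1.553, -1.484]
contact_force: [0.1, 0.6, -0.3]
grip_width: 69.9
```

Run:
```python
from h import *
np.set_printoptions(precision=2,suppress=True)
o=get_obs();print(o["tool_pos"],o["contact_force"],o["time"])
a=capture("scene")[:,:,::-1];b=capture("top")[:,:,::-1]
A=cv2.resize(a[150:300,120:380],None,fx=2.6,fy=2.6);B=cv2.resize(b[130:285,120:380],None,fx=2.6,fy=2.6)
B=B[:600-A.shape[0]] if 0 else cv2.resize(b[195:275,120:380],None,fx=2.6,fy=2.6)
h=np.vstack([A,B]);cv2.imwrite("pics/fin.png",h);print(A.shape,h.shape)
```

```text
[ 539.22 -108.32  206.01] [ 0.1   0.6  -0.26] 17.4333
(390, 676, 3) (598, 676, 3)
```

View pics/fin.png

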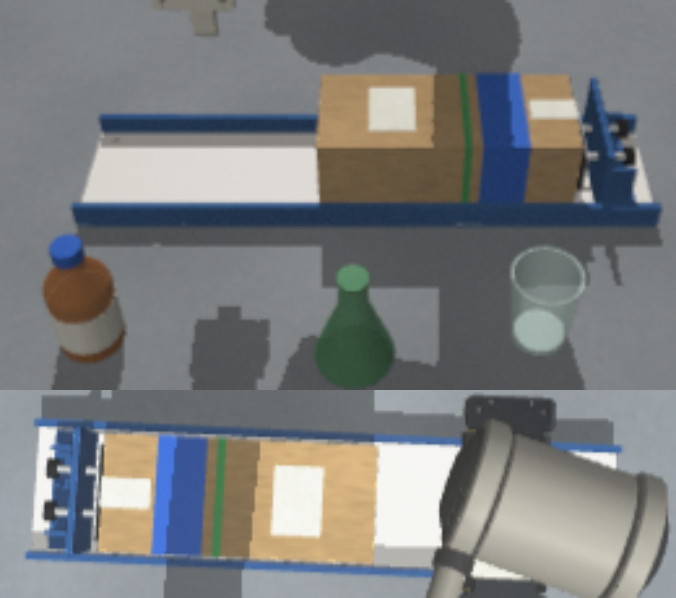

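The carton lies flat between the rails with its top end against the buffer (scene half about 582,165). The glassware hasn't moved and the hand is clear.

```bash
python3 -c "
from plant import *
print(close_job())"
```

```text
the job is handed in; nothing more can be done
None
```

The carton is lying on its side in the cradle, seated with its top end against the stop's rubber buffer, and the job is handed in at about 17.5 s. I toppled it with a push near its top, then slid it along with about 3.3 N until it met the buffer. I held it there at about 12.6–13.4 N for about 1.5 s, then let go and moved clear.

- **Last checks:** the final pictures show the carton flat between the rails and touching the buffer. The glassware looks undisturbed. The wrist force read about zero after I let go. The highest force I read was 13.4 N, but I read it only at the end of each move.
- **Disagreement:** the pictures put the fingertips about 37 mm higher than the reported TCP height. My first topple push therefore passed over the carton without touching it. I lowered the hand to allow for this and repeated the push. I didn't find the cause.
- **Hold drift:** the tool tilted a little under one degree and rose about 0.5 mm during the hold. This had no visible effect.

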